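Level the crepe griddle with a spirit level

TASK

The crepe griddle stands out of level, so batter would run to its front edge: its front foot is screwed in too far. Lift the yellow spirit level up and off the two prongs of its wire stand, lay it gently on the middle of the round plate, pointing from front to back in line with the front foot, and let go of it; then turn the black knob of the front foot until the bubble rests between the two black lines. Finish with the fingertips pressing the level firmly (about 10 N) down on the plate, the bubble still between the lines: the program ends while still pressing. Do not let the level fall onto the table, do not bang it or press very hard, and leave the pan, tin, spatula, timer and tub where they are.

Things in the scene. Friction and masses are not known exactly. Their poses are not given: they have to be found in the camera images.
- griddle_base: the griddle's feet: three rubber pads fixed on the table. Origin on the table under the middle of the round plate; its -x axis is the front, towards the front foot; z up; the front foot stands 172 mm in front of the origin, the two rear feet 80 mm behind it
- griddle: crepe griddle: steel housing, control box and a flat round black plate, 250 mm across, its top about 75 mm over the table. It tilts about the line of its rear feet (this origin, 80 mm behind the plate's middle, 10 mm over the table); -x axis to the front, z the plate's normal. At the start its front is 0.3 to 0.7 degrees low; it never leans sideways
- plate_centre (a point): middle of the plate's upper face
- foot_grip (a point): centre of the front foot's knob: black, lobed, axis upright, 41 mm across, from 56 to 78 mm over the table, white mark on top; 47 mm from axis to plate rim. Clockwise from above raises the griddle's front 6.65 mm a turn (bubble: 5 mm per rad); needs 1.4 to 2.7 rad from the start, so perhaps two grasps; 0.5 rad either way is within the lines. Stiff (0.12 N m), stays put, does not rise
- spirit_level: yellow spirit level, 160 (x) x 24 (y) x 46 mm (z), 0.34 kg, black ends. Origin: middle of the underside. Grip the solid middle block (56 mm long, 30 high, under the green vial) across its 24 mm, TCP 20 to 30 mm over the underside. Either side, x = 28 to 64 mm, a hole 28 mm high (z 10 to 38) takes a prong; above it the top bar (z 38 to 46, from x = 30 mm to the ends), fit to press on
- vial (a point): middle of the vial, 37.5 mm over the underside: a green tube 54 mm long, 14 mm diameter, along the level's x axis, with two black rings 14.1 mm either side of its middle
- bubble (a joint): place of the bubble along the vial, in m: 0 = middle, between the black rings; positive towards the level's +x end. The pale bubble is 21 mm long and goes to the higher end, 12 mm for each 0.01 rad of slope; it settles in about a second; stops at +-15.5 mm
- hook_stand: wire stand fixed on the table; foot 100 x 160 x 8 mm (origin: under its centre). Two 7 mm wires rise 32 mm behind it and run to -x as level prongs at y = -45, +45 mm, top 108 mm; the ends, 43 to 54 mm in front, turn up to 117.5 mm. The level hangs about 22 mm in front, its x along the stand's y, underside 70 mm up: raise it 15 mm (10 to 20), draw it 60 mm forward, then lift
- pan_ninth_a: small empty steel food pan, 109 x 177 x 67 mm, standing between the stand and the griddle; bystander. Behind it a rice cooker 343 mm high, 520 mm across, front at about x = 0.53, cannot be passed over low: carry things past in front of it
- tin: low food tin, 75 mm across, 58 mm high, standing left of the griddle; bystander
- spatula: spatula with black handle and orange blade, 297 x 52 x 16 mm, lying right of the griddle; bystander
- timer: round white kitchen timer with red dial, 69 x 69 x 44 mm, behind the hanging stand; bystander
- tub: small white tub, 72 x 71 x 71 mm, standing behind the stand and the timer; bystander

How it is judged:
By the outcome, as a careful person would: the job done as asked, in the order asked, and still so for the second after the job is handed in, while the arm keeps its last pose, push and grip.
It also fails if it takes over 72 s, if anything falls off the work surface, if the arm or the gripper's body presses on something with over 40 N, if the wrist force passes 120 N, or if a joint passes its speed limit or range.

ROBOT

A 7-joint arm with a two-finger parallel gripper is mounted at the origin on a cart in front of the work surface, level with it; the furniture and walls round the work are solid. World frame = base frame: x ahead of the robot, y to its left, z up, the work surface at z = 0. Lengths are in m, angles in rad, forces in N, time in s.
With the tool pointing down it reaches from about 0.4 to 0.85 m from the base axis. Payload 4.4 kg.
Tool frame: the origin (TCP) lies between the finger pads, 19 mm behind the fingertips; this is the grasp point; z points along the fingers, y is the line along which they close (so a half turn about z gives the same grasp; the last joint's range is limited). The gripper opens to 94 mm and grips with 3 to 60 N. Pads are 16 mm wide; open, the fingers measure 119 mm over their backs; the gripper's body (75 mm by 177 mm) begins 78 mm behind the grasp point.
Start: joints at [-1.257, 0.628, 0.038, 1.517, -0.027, 0.996, -0.02], TCP at [0.241, 0.604, 0.224] pointing down, gripper open.
Joint ranges: [-3.06, 3.06], [-0.37, 2.12], [-1.25, 1.32], [0.18, 2.47], [-1.1, 4.24], [0.23, 1.98], [-2.94, 2.94]. Speed limits (rad/s): [2.57, 2.57, 3.14, 3.14, 3.14, 3.14, 3.14].

INTERFACE

Orientations are given as a rotation vector (axis times angle).
In Python, from plant import env, optics gives the robot as it stands.
- The arm moves only by the tool move_arm, never from a script. Its argument "increments" is a list of rows, each a list of 2 entries, a list of its own where there are three numbers: the shift along the tool's x, y, z in mm, then the turn, a rotation vector about the tool's x, y, z in degrees. In form: [[[dx, dy, dz], [ax, ay, az]], ...]. A call has 1 to 20 rows; each row shifts and turns the commanded pose from where the row before left it, along the tool's axes as they then stand; what a row does not reach is not made up. A row lasts 1/10 s, in which the tool goes at most 50 mm and 8.59 degrees, less where a joint would pass 70% of its speed; a pose out of reach is approached as far as the arm can. A call with a gripper value outside its range is refused whole. "jaw" is the closure, from -1 (fully open) to 1 (shut), set as the call begins (left out, the last holds). The fingers move at their own pace and stop on an object; the grip force is fixed at half the most. Time passes only in rows, so rows that do not move let the fingers close. It gives the time, the measured TCP pose, the force, the opening and the grip force at its end, in the units of the state.
- env.state(): the state, without advancing time (a new reading comes with each control period).
- optics.capture(name): name is "scene" or "top" or "wrist"; returns a dict with "img" (384x512x3 uint8, red, green, blue), "mtx" (3x3 intrinsics, pixels), "dist" ([k1, k2, p1, p2, k3] as OpenCV has them; the pictures are not rectified), "extrinsics" (4x4, takes a point from world to camera coordinates). Camera axes: x right, y down, z forward; pixel columns grow to the right and rows downward; lengths in m; the calibration is good to about 2 mm. A picture is of the moment at which its call begins. There is no depth.
- env.hand_in(): hands the job in; it is judged then, once.
The state is a dict: "time_s": time; "qpos": joint angles; "joint_vel": joint speeds; "effort": joint torques, N m; "eef_pos": TCP position; "tcp_rot": TCP orientation; "contact_force": force on the tool from outside, world axes, zero at the start; "moment": the same for the moment, N m; "opening": finger opening in m; "grip_force": force on a finger pad.
Only numpy, scipy, OpenCV 4.12 (cv2) and the standard library are available. Lean on these libraries where they do the work, as an engineer would, in place of code of your own. Each camera call takes 0.05 s, during which the arm holds its last target. There are 200 camera calls.

## Working session

There is one attempt and no reset: what is moved stays moved. The work goes in short steps, Python scripts to look and compute and a tool call to move; the robot and the scene stay as the last step left them, time stands still between calls to the robot, and variables do not carry over. Pictures are saved under pics/ and viewed, at most 13 in all, crops included, and the job is handed in when it is done.

Besides the shell and the picture viewer there is one more tool, called after "Emit:" as name([rows], argument=value, ...), one row to a line, values as JSON. move_arm: Moves the arm, as the interface text tells. Its arguments: {"type":"object","properties":{"increments":{"type":"array"},"jaw":{"type":"number"}},"required":["increments"]}

```bash
mkdir -p pics; cat > h.py <<'E'
import numpy as np,cv2
from plant import env,optics
from scipy.spatial.transform import Rotation as R
def ray(c,uv):
    p=cv2.undistortPoints(np.array(uv,float).reshape(-1,1,2),c["mtx"],np.array(c["dist"],float)).reshape(-1,2)
    E=np.array(c["extrinsics"]);d=np.c_[p,np.ones(len(p))]@E[:3,:3]
    return -E[:3,:3].T@E[:3,3],d
def onz(c,uv,z):
    o,d=ray(c,uv);return o+d*((z-o[2])/d[:,2])[:,None]
E
python3 - <<'E'
from h import *
import pickle
s=env.state();print({k:np.round(v,3) for k,v in s.items()})
C={n:optics.capture(n) for n in("scene","top")}
pickle.dump(C,open("c0.pkl","wb"))
for n in C:
    cv2.imwrite(f"pics/{n}0.png",cv2.resize(C[n]["img"][:,:,::-1],(800,600)))
    o,d=ray(C[n],[[256,192]]);print(n,o,d)
E
```

```text
{'time_s': np.float64(0.0), 'qpos': array([-1.257,  0.629,  0.038,  1.518, -0.027,  0.996, -0.02 ]), 'joint_vel': array([-0.001, -0.   , -0.001, -0.001,  0.   , -0.   ,  0.   ]), 'effort': array([ 0.0000e+00, -5.4975e+01,  1.1440e+00, -1.8665e+01, -5.2000e-02,
        2.3000e-02,  0.0000e+00]), 'eef_pos': array([0.241, 0.603, 0.223]), 'tcp_rot': array([-5.930e-01, -3.085e+00,  3.000e-03]), 'contact_force': array([-0.221,  0.483,  0.35 ]), 'moment': array([ 0.065,  0.028, -0.034]), 'grip_force': np.float64(0.0), 'opening': np.float64(0.094)}
scene [ 0.02134287 -0.88858981  1.17931263] [[ 0.37224025  0.4980373  -0.78351217]]
top [ 0.42138889 -0.17303951  1.28360995] [[ 0.08193049  0.01995643 -0.99650246]]
```

View pics/scene0.png

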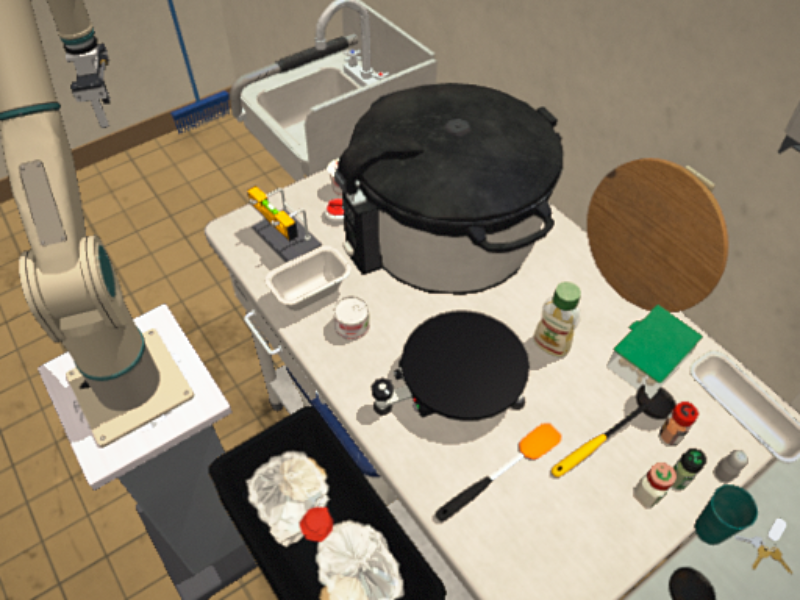

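View pics/top0.png

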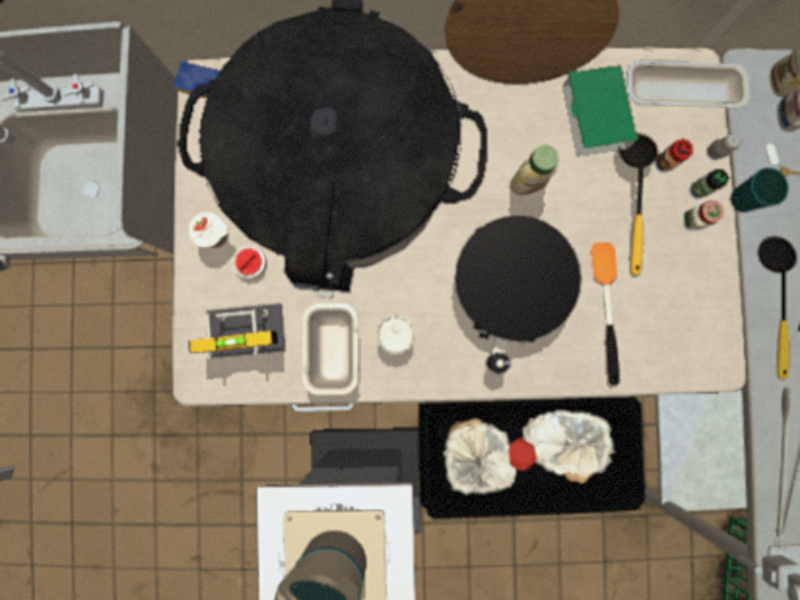

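The scene shows the level hanging on the stand (top picture at about (232,342)), pan (330,350), tin (396,336), griddle plate (518,280) with the knob at (498,362). The gripper is out of view at the left. Next I measure these.

```bash
python3 - <<'E'
from h import *
import pickle
C=pickle.load(open("c0.pkl","rb"))
k=1.5625
def comps(m,box,n=4):
    x0,y0,x1,y1=[int(v/k) for v in box]
    mm=np.zeros_like(m);mm[y0:y1,x0:x1]=m[y0:y1,x0:x1]
    cs=cv2.findContours(mm,cv2.RETR_EXTERNAL,cv2.CHAIN_APPROX_NONE)[0]
    return sorted(cs,key=cv2.contourArea)[::-1][:n]
hs={n:cv2.cvtColor(C[n]["img"],cv2.COLOR_RGB2HSV) for n in C}
t,s=C["top"],C["scene"]
G={}
for n,box in(("top",(170,310,300,370)),("scene",(235,170,310,250))):
    h=hs[n]
    y=cv2.inRange(h,(18,140,90),(34,255,255));g=cv2.inRange(h,(36,90,80),(75,255,255))
    cg=comps(g,box);pg=np.vstack(cg)[:,0].mean(0)
    M=[(cv2.contourArea(c),c[:,0].mean(0)) for c in cg];print(n,"green",M)
    py=np.vstack(comps(y|g,box))[:,0]
    r=cv2.minAreaRect(py.astype(np.float32));print(n,"yellow rect",r,py.min(0),py.max(0))
    G[n]=np.array(M[0][1])
    if n=="top":
        b=onz(t,cv2.boxPoints(r),0.116);print("level box world",b.round(4),b.mean(0))
# triangulate green
o1,d1=ray(t,[G["top"]]);o2,d2=ray(s,[G["scene"]])
A=np.c_[d1[0],-d2[0]];l=np.linalg.lstsq(A,o2-o1,rcond=None)[0]
print("vial",o1+l[0]*d1[0],o2+l[1]*d2[0])
# plate & knob
h=hs["top"];dark=cv2.inRange(h,(0,0,0),(180,255,70))
c=comps(dark,(440,200,600,350),1)[0]
pl=onz(t,c[:,0],0.075);
cx=pl[:,:2]
w=cx[cx[:,0]>np.median(cx[:,0])]  # rear half
for nm,q in(("all",cx),("rear",w)):
    A=np.c_[2*q,np.ones(len(q))];x=np.linalg.lstsq(A,(q**2).sum(1),rcond=None)[0]
    print("plate",nm,x[:2],np.sqrt(x[2]+x[0]**2+x[1]**2))
c=comps(dark,(480,345,520,380),1)[0];q=onz(t,c[:,0],0.078);print("knob",(q.min(0)+q.max(0))/2,q.min(0),q.max(0))
h=hs["scene"];dark=cv2.inRange(h,(0,0,0),(180,255,70))
c=comps(dark,(395,305,535,425),1)[0];print("scene plate",cv2.boundingRect(c))
q=onz(s,c[:,0],0.075);print((q.min(0)+q.max(0))/2)
im=t["img"][:,:,::-1];crop=im[180:265,105:345]
a=cv2.resize(im[185:260,110:190],(800,750))[0:600]
b=im[130:250,280:380]
cv2.imwrite("pics/crop0.png",np.hstack([cv2.resize(im[188:252,112:182],(400,366)),cv2.resize(im[210:250,295:345],(400,366))]))
E
```

```text
top green [(18.5, array([141.57894737, 219.        ])), (18.0, array([153.        , 217.83333333]))]
top yellow rect ((147.52047729492188, 218.65866088867188), (8.926000595092773, 51.98835372924805), 82.64761352539062) [122 212] [173 225]
level box world [[0.4507 0.2531 0.116 ]
 [0.4673 0.0975 0.116 ]
 [0.4411 0.0943 0.116 ]
 [0.4244 0.2496 0.116 ]] [0.44587596 0.17362273 0.116     ]
scene green [(18.5, array([172.08, 132.04]))]
scene yellow rect ((172.931396484375, 134.4613037109375), (40.19485855102539, 11.30958080291748), 43.451839447021484) [158 119] [188 152]
vial [0.44561768 0.19649044 0.09879107] [0.45057556 0.19378161 0.09804761]
plate all [ 0.55818686 -0.37913118] 0.12116316780109844
plate rear [ 0.56076902 -0.38030506] 0.11955703522014853
knob [ 0.39346995 -0.33335089  0.078     ] [ 0.37686548 -0.35173861  0.078     ] [ 0.41007442 -0.31496316  0.078     ]
scene plate (253, 200, 86, 69)
[ 0.55040087 -0.38980997  0.075     ]
```

View pics/crop0.png

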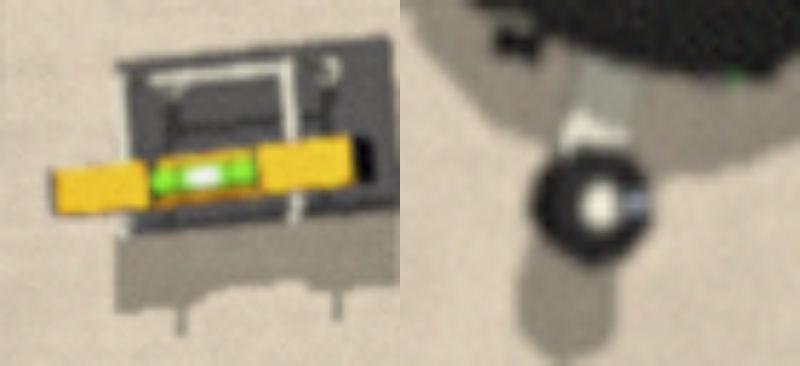

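The crop shows the level's vial bubble centred on the stand. Its axis is about 6° off world y, and the prong ends point to -x. The knob is round with a white centre. First I turn the tool and partly close it, then go above the level.

Emit:
move_arm([
  [[0, 0, 0], [0, 0, 7.8]],
  [[0, 0, 0], [0, 0, 7.8]],
  [[0, 0, 0], [0, 0, 7.8]],
  [[0, 0, 0], [0, 0, 7.8]],
  [[0, 0, 0], [0, 0, 7.8]],
  [[0, 0, 0], [0, 0, 7.8]],
  [[0, 0, 0], [0, 0, 7.8]],
  [[0, 0, 0], [0, 0, 7.5]],
], jaw=-0.1)

```text
time_s: 0.9
eef_pos: [0.2407, 0.6034, 0.2238]
tcp_rot: [2.105, 2.331, -0.002]
contact_force: [-0.2, -0.2, -0.1]
opening: 0.0513
grip_force: 0.0
```

Emit:
move_arm([
  [[-23, 8, 1], [0, 0, 0]],
  [[-23, 8, 1], [0, 0, 0]],
  [[-23, 8, 1], [0, 0, 0]],
  [[-23, 8, 1], [0, 0, 0]],
  [[-23, 8, 1], [0, 0, 0]],
  [[-23, 8, 1], [0, 0, 0]],
  [[-23, 8, 1], [0, 0, 0]],
  [[-23, 8, 1], [0, 0, 0]],
  [[-23, 8, 1], [0, 0, 0]],
  [[-23, 8, 1], [0, 0, 0]],
  [[-23, 8, 1], [0, 0, 0]],
  [[-23, 8, 1], [0, 0, 0]],
  [[-23, 8, 1], [0, 0, 0]],
  [[-23, 8, 1], [0, 0, 0]],
  [[-23, 8, 1], [0, 0, 0]],
  [[-23, 8, 1], [0, 0, 0]],
  [[-23, 8, 1], [0, 0, 0]],
  [[-23, 8, 1], [0, 0, 0]],
  [[-23, 8, 1], [0, 0, 0]],
  [[0, 0, 0], [0, 0, 0]],
])

```text
time_s: 2.9
eef_pos: [0.4399, 0.1821, 0.2052]
tcp_rot: [2.105, 2.33, -0.001]
contact_force: [-0.8, 0.1, 0.7]
opening: 0.0518
grip_force: 0.0
```

```bash
cat >> h.py <<'E'
def pose():
    s=env.state();p=np.array(s["eef_pos"]);M=R.from_rotvec(s["tcp_rot"]).as_matrix();return s,p,M
def togo(xyz,th):
    "shift in present tool frame (mm); then rotvec(deg) to reach tool-y yaw th(deg), pointing down"
    s,p,M=pose();a=np.radians(th)
    T=np.array([[-np.sin(a),np.cos(a),0],[np.cos(a),np.sin(a),0],[0,0,-1]])
    print("t",s["time_s"],"pos",p.round(4),"yaw",np.degrees(np.arctan2(M[1,1],M[0,1])).round(2),"F",np.round(s["contact_force"],1),"open",s["opening"],"grip",s["grip_force"],"q",np.round(s["qpos"],2))
    print("shift mm",(M.T@(np.array(xyz)-p)*1000).round(1),"rot deg",np.degrees(R.from_matrix(M.T@T).as_rotvec()).round(2))
E
python3 - <<'E'
from h import *
togo((.446,.1735,.2),6.1)
c=optics.capture("wrist");cv2.imwrite("pics/w1.png",c["img"][:,:,::-1])
import pickle;pickle.dump(c,open("w1.pkl","wb"))
E
```

```text
t 2.9 pos [0.4399 0.1821 0.2052] yaw 5.82 F [-0.8  0.1  0.7] open 0.051834493820730645 grip 0.0 q [-0.7   0.43  0.35  2.02 -0.21  0.73 -0.12]
shift mm [-9.2  5.2  5.2] rot deg [ 0.02  0.1  -0.28]
```

View pics/w1.png

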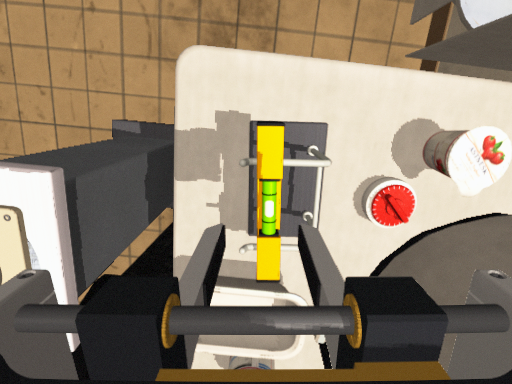

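The wrist view shows the level between the opened fingers, yellow spanning rows 124–281 at column about 270. Both prongs are visible at rows 161 and 248, with the bar between them at column 318. I refine from this view.

```bash
python3 - <<'E'
from h import *
import pickle
c=pickle.load(open("w1.pkl","rb"));h=cv2.cvtColor(c["img"],cv2.COLOR_RGB2HSV)
h[:, :230]=0;h[:,300:]=0;h[:110]=0;h[290:]=0
y=cv2.inRange(h,(18,140,90),(34,255,255));g=cv2.inRange(h,(36,90,80),(75,255,255))
for n,m,z in(("y",y|g,.116),("g",g,.1105)):
    p=np.argwhere(m)[:,::-1].astype(np.float32);r=cv2.minAreaRect(p);print(n,r)
    b=onz(c,cv2.boxPoints(r),z);print(b.round(4),b.mean(0).round(4))
print("prong ends",onz(c,[[245,161],[245,250],[318,152],[309,217]],.108).round(4))
togo((.446,.1735,.2),6.1)
E
```

```text
y ((270.0, 202.5), (155.0, 26.0), 90.0)
[[0.4285 0.2546 0.116 ]
 [0.4512 0.257  0.116 ]
 [0.4711 0.1008 0.116 ]
 [0.444  0.0981 0.116 ]] [0.4487 0.1776 0.116 ]
g ((268.5889587402344, 207.46255493164062), (13.78166389465332, 53.20545959472656), 1.123302698135376)
[[0.4432 0.1484 0.1105]
 [0.4385 0.2035 0.1105]
 [0.4516 0.2046 0.1105]
 [0.4571 0.1495 0.1105]] [0.4476 0.1765 0.1105]
prong ends [[0.4204 0.2202 0.108 ]
 [0.4284 0.1273 0.108 ]
 [0.4875 0.2358 0.108 ]
 [0.4891 0.1705 0.108 ]]
t 2.95 pos [0.4391 0.1842 0.2051] yaw 5.95 F [-0.2  0.6  0.9] open 0.051563384285547596 grip 0.0 q [-0.71  0.43  0.35  2.02 -0.21  0.73 -0.12]
shift mm [-11.3   5.8   5.1] rot deg [-0.02  0.02 -0.15]
```

Emit:
move_arm([
  [[-4, 3, 0], [0, 0, 0]],
  [[-4, 3, 0], [0, 0, 0]],
  [[0, 0, 10], [0, 0, 0]],
  [[0, 0, 15], [0, 0, 0]],
  [[0, 0, 15], [0, 0, 0]],
  [[0, 0, 0], [0, 0, 0]],
  [[0, 0, 0], [0, 0, 0]],
])

```text
time_s: 3.65
eef_pos: [0.4453, 0.1783, 0.1649]
tcp_rot: [-2.098, -2.337, 0.002]
contact_force: [0.3, -0.5, -0.5]
opening: 0.0516
grip_force: 0.0
```

```bash
python3 - <<'E'
from h import *
togo((.447,.176,.095),6)
E
```

```text
t 3.65 pos [0.4453 0.1783 0.1649] yaw 6.17 F [ 0.3 -0.5 -0.5] open 0.051564066763808473 grip 0.0 q [-0.66  0.5   0.31  2.05 -0.25  0.63 -0.07]
shift mm [-2.5  1.5 69.9] rot deg [-0.06  0.02  0.17]
```

Emit:
move_arm([
  [[-2, 2, 5], [0, 0, 0]],
  [[0, 0, 15], [0, 0, 0]],
  [[0, 0, 15], [0, 0, 0]],
  [[0, 0, 15], [0, 0, 0]],
  [[0, 0, 12], [0, 0, 0]],
  [[0, 0, 8], [0, 0, 0]],
  [[0, 0, 0], [0, 0, 0]],
  [[0, 0, 0], [0, 0, 0]],
])

```text
time_s: 4.45
eef_pos: [0.4481, 0.1764, 0.0955]
tcp_rot: [2.099, 2.337, 0.001]
contact_force: [-0.5, 0.7, 0.1]
opening: 0.0519
grip_force: 0.0
```

Emit:
move_arm([
  [[0, 0, 0], [0, 0, 0]],
  [[0, 0, 0], [0, 0, 0]],
  [[0, 0, 0], [0, 0, 0]],
  [[0, 0, 0], [0, 0, 0]],
  [[0, 0, 0], [0, 0, 0]],
  [[0, 0, 0], [0, 0, 0]],
  [[0, 0, 0], [0, 0, 0]],
], jaw=1)

```text
time_s: 5.15
eef_pos: [0.4479, 0.1765, 0.0955]
tcp_rot: [2.099, 2.337, 0.001]
contact_force: [-1.2, 0.9, 4.9]
opening: 0.0237
grip_force: 30.0
```

Emit:
move_arm([
  [[0, 0, -4], [0, 0, 0]],
  [[0, 0, -5], [0, 0, 0]],
  [[0, 0, -6], [0, 0, 0]],
  [[0, 0, 0], [0, 0, 0]],
  [[0, 0, 0], [0, 0, 0]],
])

```text
time_s: 5.65
eef_pos: [0.4479, 0.1764, 0.1104]
tcp_rot: [2.099, 2.337, 0.0]
contact_force: [0.1, -0.4, -2.6]
opening: 0.024
grip_force: 30.0
```

```bash
python3 - <<'E'
from h import *
togo((.447,.176,.11),6)
c=optics.capture("wrist")["img"];t=optics.capture("scene")["img"]
cv2.imwrite("pics/w2.png",np.hstack([c[100:340,150:400],cv2.resize(t[100:180,130:220],(270,240))])[:,:,::-1])
E
```

```text
t 5.65 pos [0.4479 0.1764 0.1104] yaw 6.14 F [ 0.1 -0.4 -2.6] open 0.02396132369720199 grip 29.954627081751823 q [-0.61  0.59  0.26  2.09 -0.3   0.5  -0.02]
shift mm [-0.3 -0.9  0.4] rot deg [ 0.02 -0.01  0.14]
```

View pics/w2.png

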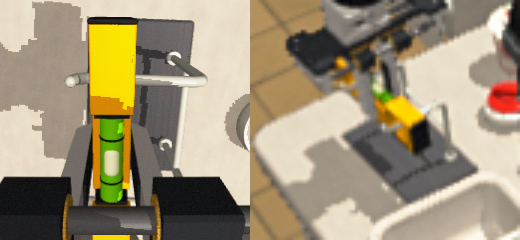

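The level is held squarely in the fingers (vial at about (113,160)), and the wrist carries roughly its weight, so it hangs free of the prongs. I draw it forward and lift it.

Emit:
move_arm([
  [[0, -6, 0], [0, 0, 0]],
  [[0, -8, 0], [0, 0, 0]],
  [[0, -8, 0], [0, 0, 0]],
  [[0, -8, 0], [0, 0, 0]],
  [[0, -8, 0], [0, 0, 0]],
  [[0, -8, 0], [0, 0, 0]],
  [[0, -8, 0], [0, 0, 0]],
  [[0, -8, 0], [0, 0, 0]],
  [[0, 0, 0], [0, 0, 0]],
  [[0, 0, 0], [0, 0, 0]],
])

```text
time_s: 6.75
eef_pos: [0.3864, 0.1699, 0.1104]
tcp_rot: [2.099, 2.337, 0.001]
contact_force: [-0.3, 0.8, -3.4]
opening: 0.0235
grip_force: 30.0
```

Emit:
move_arm([
  [[0, 0, -10], [0, 0, 0]],
  [[0, 0, -15], [0, 0, 0]],
  [[0, 0, -15], [0, 0, 0]],
  [[0, 0, -20], [0, 0, 0]],
  [[0, 0, -20], [0, 0, 0]],
  [[0, 0, -10], [0, 0, 0]],
  [[0, 0, 0], [0, 0, 0]],
])

```text
time_s: 7.45
eef_pos: [0.3873, 0.1702, 0.2016]
tcp_rot: [2.099, 2.336, 0.005]
contact_force: [-0.2, -0.3, -3.1]
opening: 0.0234
grip_force: 30.0
```

Emit:
move_arm([
  [[-10, 0, 0], [0, 0, 0]],
  [[-20, 0, 0], [0, 0, 3]],
  [[-22, 0, 0], [0, 0, 3]],
  [[-22, 0, 0], [0, 0, 0]],
  [[-22, 0, 0], [0, 0, 0]],
  [[-22, 0, 0], [0, 0, 0]],
  [[-22, 0, 0], [0, 0, 0]],
  [[-22, 0, 0], [0, 0, 0]],
  [[-22, 0, 0], [0, 0, 0]],
  [[-22, 0, 0], [0, 0, 0]],
  [[-22, 0, 0], [0, 0, 0]],
  [[-22, 0, 0], [0, 0, 0]],
  [[-22, 0, 0], [0, 0, 0]],
  [[-22, 0, 0], [0, 0, 0]],
  [[-22, 0, 0], [0, 0, 0]],
  [[-22, 0, 0], [0, 0, 0]],
  [[-22, 0, 0], [0, 0, 0]],
  [[-22, 0, 0], [0, 0, 0]],
  [[-22, 0, 0], [0, 0, 0]],
  [[-10, 0, 0], [0, 0, 0]],
])

```text
time_s: 9.45
eef_pos: [0.3901, -0.2465, 0.1994]
tcp_rot: [-2.222, -2.22, 0.003]
contact_force: [0.1, 0.0, -3.2]
opening: 0.0237
grip_force: 30.0
```

Emit:
move_arm([
  [[0, 0, 0], [0, 0, 6]],
  [[0, 0, 0], [0, 0, 7]],
  [[0, 0, 0], [0, 0, 7]],
  [[0, 0, 0], [0, 0, 7]],
  [[0, 0, 0], [0, 0, 7]],
  [[0, 0, 0], [0, 0, 7]],
  [[0, 0, 0], [0, 0, 7]],
  [[0, 0, 0], [0, 0, 7]],
  [[0, 0, 0], [0, 0, 7]],
  [[0, 0, 0], [0, 0, 7]],
  [[0, 0, 0], [0, 0, 7]],
  [[0, 0, 0], [0, 0, 7]],
  [[0, 0, 0], [0, 0, 7]],
  [[0, 0, 0], [0, 0, 7]],
  [[0, 0, 0], [0, 0, 7]],
  [[0, 0, 0], [0, 0, 3]],
  [[0, 0, 0], [0, 0, 0]],
])

```text
time_s: 11.15
eef_pos: [0.3908, -0.2433, 0.1994]
tcp_rot: [-3.107, 0.46, 0.003]
contact_force: [-0.7, 0.2, -3.4]
opening: 0.0239
grip_force: 30.0
```

```bash
python3 - <<'E'
from h import *
import pickle
togo((.558,-.380,.2),-105.6)
c=optics.capture("wrist");pickle.dump(c,open("w3.pkl","wb"))
cv2.imwrite("pics/w3.png",c["img"][:,:,::-1])
E
```

```text
t 11.15 pos [ 0.3908 -0.2433  0.1994] yaw -106.85 F [-0.7  0.2 -3.4] open 0.023905445474431495 grip 29.95510496199131 q [-0.14  0.57  0.96  2.07 -0.64  0.83 -0.66]
shift mm [199.6  82.3  -1. ] rot deg [-0.01  0.13 -1.25]
```

View pics/w3.png

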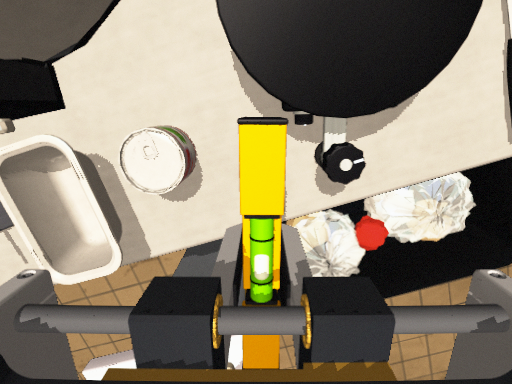

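The wrist view shows the level held, the tin at (155,158), the knob's top around (345,164) with its white mark, and the plate's near rim at the top of the picture. I refine the plate and knob positions from this.

```bash
python3 - <<'E'
from h import *
import pickle
c=pickle.load(open("w3.pkl","rb"));g=cv2.cvtColor(c["img"],cv2.COLOR_RGB2GRAY)
m=(g<45).astype(np.uint8)
cs=cv2.findContours(m,cv2.RETR_EXTERNAL,cv2.CHAIN_APPROX_NONE)[0]
for k in sorted(cs,key=cv2.contourArea)[::-1][:8]:
    print(cv2.boundingRect(k),cv2.contourArea(k))
# plate rim: bottom edge of dark from top by columns
pts=[]
for x in list(range(222,280,3))+list(range(325,478,3)):
    col=g[:,x]; y=np.argmax(col>60)
    if y>3: pts.append((x,y))
q=onz(c,pts,.074)[:,:2]
from scipy.optimize import least_squares
f=lambda p,r:np.hypot(q[:,0]-p[0],q[:,1]-p[1])-r
for r in(.125,.121):
    s=least_squares(lambda p:f(p,r),[.558,-.38],loss="soft_l1",f_scale=.002);print(r,s.x,np.abs(s.fun).max())
s=least_squares(lambda p:f(p[:2],p[2]),[.558,-.38,.125]);print("free",s.x)
mk=m.copy();mk[:,:315]=0;mk[:,368:]=0;mk[:138]=0;mk[190:]=0
k=max(cv2.findContours(mk,cv2.RETR_EXTERNAL,cv2.CHAIN_APPROX_NONE)[0],key=cv2.contourArea)
print("knob px",cv2.minEnclosingCircle(k),cv2.boundingRect(k))
print(onz(c,[cv2.minEnclosingCircle(k)[0],[346,164]],.076))
t=pickle.load(open("c0.pkl","rb"))["top"]
print("top knob",onz(t,[[319.4,232.4]],.078))
E
```

```text
(217, 0, 265, 125) 19573.5
(298, 157, 214, 212) 12325.0
(0, 0, 120, 120) 3572.5
(114, 277, 112, 92) 3502.0
(0, 354, 512, 30) 1460.0
(315, 142, 50, 42) 1120.5
(245, 234, 46, 74) 615.0
(331, 199, 36, 26) 369.0
0.125 [ 0.56279694 -0.37701586] 0.0014863320727354357
0.121 [ 0.55833393 -0.37719487] 0.0013124977023178386
free [ 0.56081737 -0.37710582  0.12322886]
knob px ((339.1392517089844, 159.57594299316406), 25.67742919921875) (315, 142, 50, 42)
[[ 0.40210623 -0.33108979  0.076     ]
 [ 0.39549114 -0.33699287  0.076     ]]
top knob [[ 0.39364933 -0.33737873  0.078     ]]
```

Emit:
move_arm([
  [[10, 4, 0], [0, 0, 0]],
  [[20, 8, 0], [0, 0, 0]],
  [[22, 9, 0], [0, 0, 0]],
  [[22, 9, 0], [0, 0, 0]],
  [[22, 9, 0], [0, 0, 0]],
  [[22, 9, 0], [0, 0, 0]],
  [[22, 9, 0], [0, 0, 0]],
  [[22, 9, 0], [0, 0, 0]],
  [[22, 9, 0], [0, 0, 0]],
  [[17, 5, 0], [0, 0, 0]],
  [[0, 0, 10], [0, 0, -2.8]],
  [[0, 0, 20], [0, 0, 0]],
  [[0, 0, 20], [0, 0, 0]],
  [[0, 0, 20], [0, 0, 0]],
  [[0, 0, 10], [0, 0, 0]],
  [[0, 0, 0], [0, 0, 0]],
  [[0, 0, 0], [0, 0, 0]],
])

```text
time_s: 12.9
eef_pos: [0.5609, -0.3795, 0.1207]
tcp_rot: [3.117, -0.384, 0.001]
contact_force: [0.2, -0.5, -3.5]
opening: 0.0236
grip_force: 30.0
```

```bash
python3 - <<'E'
from h import *
togo((.5605,-.378,.100),-104.1)
E
```

```text
t 12.9 pos [ 0.5609 -0.3795  0.1207] yaw -104.05 F [ 0.2 -0.5 -3.5] open 0.023624261381188727 grip 29.95462104678154 q [ 0.14  0.92  0.8   1.54 -0.75  1.   -0.66]
shift mm [-0.8 -1.4 20.7] rot deg [ 0.03 -0.03  0.05]
```

Emit:
move_arm([
  [[-1, -1, 5], [0, 0, 0]],
  [[0, 0, 5], [0, 0, 0]],
  [[0, 0, 4], [0, 0, 0]],
  [[0, 0, 2], [0, 0, 0]],
  [[0, 0, 1], [0, 0, 0]],
  [[0, 0, 1], [0, 0, 0]],
  [[0, 0, 0], [0, 0, 0]],
  [[0, 0, 0], [0, 0, 0]],
])

```text
time_s: 13.7
eef_pos: [0.56, -0.3778, 0.1024]
tcp_rot: [3.118, -0.384, 0.0]
contact_force: [0.8, -0.3, -2.9]
opening: 0.0237
grip_force: 30.0
```

Emit:
move_arm([
  [[0, 0, 0.7], [0, 0, 0]],
  [[0, 0, 0], [0, 0, 0]],
  [[0, 0, 0], [0, 0, 0]],
])

```text
time_s: 14.0
eef_pos: [0.5599, -0.3777, 0.1016]
tcp_rot: [3.118, -0.385, 0.0]
contact_force: [0.1, -0.2, -3.2]
opening: 0.0238
grip_force: 30.0
```

Emit:
move_arm([
  [[0, 0, 0.5], [0, 0, 0]],
  [[0, 0, 0.5], [0, 0, 0]],
  [[0, 0, 0], [0, 0, 0]],
  [[0, 0, 0], [0, 0, 0]],
])

```text
time_s: 14.4
eef_pos: [0.5599, -0.3777, 0.1005]
tcp_rot: [-3.118, 0.385, 0.0]
contact_force: [0.1, -0.1, -3.7]
opening: 0.0238
grip_force: 30.0
```

Emit:
move_arm([
  [[0, 0, 0.3], [0, 0, 0]],
  [[0, 0, 0], [0, 0, 0]],
  [[0, 0, 0], [0, 0, 0]],
])

```text
time_s: 14.7
eef_pos: [0.5599, -0.3777, 0.1003]
tcp_rot: [3.118, -0.385, -0.0]
contact_force: [0.0, -0.0, -3.1]
opening: 0.0239
grip_force: 30.0
```

Emit:
move_arm([
  [[0, 0, 0.4], [0, 0, 0]],
  [[0, 0, 0], [0, 0, 0]],
  [[0, 0, 0], [0, 0, 0]],
])

```text
time_s: 15.0
eef_pos: [0.5599, -0.3777, 0.1]
tcp_rot: [3.118, -0.385, 0.0]
contact_force: [-1.6, 0.2, -1.1]
opening: 0.0237
grip_force: 30.0
```

Emit:
move_arm([
  [[0, 0, 0.4], [0, 0, 0]],
  [[0, 0, 0], [0, 0, 0]],
  [[0, 0, 0], [0, 0, 0]],
])

```text
time_s: 15.3
eef_pos: [0.5598, -0.3778, 0.0997]
tcp_rot: [3.118, -0.385, 0.0]
contact_force: [-1.1, 0.6, 0.3]
opening: 0.0237
grip_force: 30.0
```

Emit:
move_arm([
  [[0, 0, 0.4], [0, 0, 0]],
  [[0, 0, 0], [0, 0, 0]],
  [[0, 0, 0], [0, 0, 0]],
])

```text
time_s: 15.6
eef_pos: [0.5598, -0.3779, 0.0995]
tcp_rot: [3.118, -0.385, 0.0]
contact_force: [-1.8, -0.5, 5.4]
opening: 0.0238
grip_force: 30.0
```

Emit:
move_arm([
  [[0, 0, 0], [0, 0, 0]],
  [[0, 0, 0], [0, 0, 0]],
  [[0, 0, 0], [0, 0, 0]],
  [[0, 0, 0], [0, 0, 0]],
  [[0, 0, -8], [0, 0, 0]],
  [[0, 0, -15], [0, 0, 0]],
  [[0, 0, -20], [0, 0, 0]],
  [[0, 0, -20], [0, 0, 0]],
  [[0, 0, -20], [0, 0, 0]],
  [[0, 0, -15], [0, 0, 0]],
  [[0, 0, 0], [0, 0, 0]],
], jaw=-0.1)

```text
time_s: 16.7
eef_pos: [0.5608, -0.3791, 0.2003]
tcp_rot: [3.115, -0.384, 0.007]
contact_force: [0.6, -0.1, -0.6]
opening: 0.0516
grip_force: 0.0
```

```bash
python3 - <<'E'
from h import *
import pickle
togo((.395,-.3365,.2),-104.1)
C={n:optics.capture(n) for n in("top","wrist")}
pickle.dump(C,open("c4.pkl","wb"))
w=C["wrist"]["img"];t=C["top"]["img"]
cv2.imwrite("pics/p4.png",np.hstack([w[40:340,100:400],cv2.resize(t[130:250,280:400],(300,300))])[:,:,::-1])
E
```

```text
t 16.7 pos [ 0.5608 -0.3791  0.2003] yaw -104.06 F [ 0.6 -0.1 -0.6] open 0.05164233474621802 grip 0.0 q [ 0.11  0.84  0.86  1.48 -0.68  1.13 -0.71]
shift mm [-171.2   -1.    -0.5] rot deg [ 0.12 -0.26  0.04]
```

View pics/p4.png

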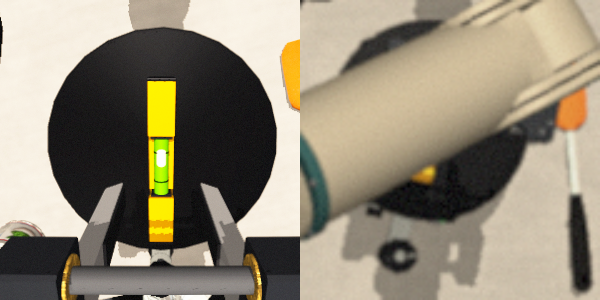

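The level lies along the plate, in line with the foot, with the bubble at crop (161,157), towards the rear. I now measure centring and the bubble.

```bash
cat >> h.py <<'E'
def bubble(c,z0=.112):
    "vial axis & bubble from wrist picture: mean positions along level axis in world"
    h=cv2.cvtColor(c["img"],cv2.COLOR_RGB2HSV)
    g=cv2.inRange(h,(36,80,60),(80,255,255))
    k=cv2.connectedComponentsWithStats(cv2.morphologyEx(g,cv2.MORPH_CLOSE,np.ones((9,9))))
    i=1+np.argmax(k[2][1:,4]);m=k[1]==i
    x,y,w,hh,_=k[2][i];roi=(slice(y,y+hh),slice(x,x+w))
    pale=cv2.inRange(h,(0,0,150),(80,110,255))>0
    V=c["img"].max(2)
    p=np.argwhere(m)[:,::-1];b=np.argwhere(pale&m)[:,::-1]
    P=onz(c,[[x+w/2,y+hh/2]],z0)[0]
    return (x,y,w,hh),P,b.mean(0) if len(b) else None,(b.min(0),b.max(0)) if len(b) else None,V[y:y+hh,x+w//2-1:x+w//2+2].mean(1).astype(int)
E
python3 - <<'E'
from h import *
import pickle
c=pickle.load(open("c4.pkl","rb"))["wrist"]
for r in bubble(c):print(r)
g=cv2.cvtColor(c["img"],cv2.COLOR_RGB2GRAY);a=[]
for x in range(155,372,3):
    col=g[40:180,x]; y=40+np.argmax(col<60)
    if y>60 or 1: a.append((x,y))
for y in range(120,220,4):
    r=g[y,120:250];a.append((120+np.argmax(r<60),y))
    r=g[y,280:400][:];d=np.where(r<60)[0];a.append((280+d[0]+np.argmax(r[d[0]:]>70),y))
q=onz(c,a,.075)[:,:2]
from scipy.optimize import least_squares
s=least_squares(lambda p:np.hypot(q[:,0]-p[0],q[:,1]-p[1])-p[2],[.56,-.378,.125],loss="soft_l1",f_scale=.001);print(s.x,np.median(abs(s.fun)))
h=cv2.cvtColor(c["img"],cv2.COLOR_RGB2HSV);y=cv2.inRange(h,(18,140,90),(80,255,255));y[:,:235]=0;y[:,290:]=0
p=np.argwhere(y)[:,::-1].astype(np.float32);b=onz(c,cv2.boxPoints(cv2.minAreaRect(p)),.12);print(b.round(4),b.mean(0))
E
```

```text
(np.int32(254), np.int32(178), np.int32(15), np.int32(57))
[ 0.55815963 -0.37790098  0.112     ]
[260.45454545 199.86363636]
(array([256, 189]), array([264, 206]))
[ 54 159 253 253 253 253 253 253 253 253 253 254 254 254 254 254 254 254
 254 254 254 254 254 254 254 254 254 254 254 252 253 253 253 253 253 253
 253 253 253 253 253 253 252 233 101 244 253 253 253 253 253 253 253 253
 253 253 250]
[ 0.56208352 -0.37962168  0.12199592] 0.0003179988220462504
[[ 0.7252 -0.3987  0.12  ]
 [ 0.7153 -0.4384  0.12  ]
 [ 0.3472 -0.3581  0.12  ]
 [ 0.3621 -0.2979  0.12  ]] [ 0.53745746 -0.37325405  0.12      ]
```

Emit:
move_arm([
  [[-10, 0, 0], [0, 0, 0]],
  [[-20, 0, 0], [0, 0, 0]],
  [[-22, 0, 0], [0, 0, 0]],
  [[-22, 0, 0], [0, 0, 0]],
  [[-22, 0, 0], [0, 0, 0]],
  [[-22, 0, 0], [0, 0, 0]],
  [[-22, 0, 0], [0, 0, 0]],
  [[-22, 0, 0], [0, 0, 0]],
  [[-10, 0, 0], [0, 0, 0]],
])

```text
time_s: 17.7
eef_pos: [0.3901, -0.3347, 0.1964]
tcp_rot: [-3.116, 0.388, 0.004]
contact_force: [0.0, -0.5, -1.0]
opening: 0.0515
grip_force: 0.0
```

Emit:
move_arm([
  [[0, 0, 0], [0, 0, -7]],
  [[0, 0, 0], [0, 0, -7]],
  [[0, 0, 0], [0, 0, -7]],
  [[0, 0, 0], [0, 0, -7]],
  [[0, 0, 0], [0, 0, -7]],
  [[0, 0, 0], [0, 0, -7]],
  [[0, 0, 0], [0, 0, -7]],
  [[0, 0, 0], [0, 0, -7]],
  [[0, 0, 0], [0, 0, -7]],
  [[0, 0, 0], [0, 0, -7]],
  [[0, 0, 0], [0, 0, -7]],
  [[0, 0, 0], [0, 0, -7]],
  [[0, 0, 0], [0, 0, -7]],
  [[0, 0, 0], [0, 0, -7]],
  [[0, 0, 0], [0, 0, -7]],
  [[0, 0, 0], [0, 0, 0]],
])

```text
time_s: 19.3
eef_pos: [0.3929, -0.3357, 0.1967]
tcp_rot: [-2.202, -2.24, -0.001]
contact_force: [0.1, -0.0, 0.0]
opening: 0.052
grip_force: 0.0
```

```bash
python3 - <<'E'
from h import *
import pickle
togo((.3945,-.337,.2),0.9)
for n,c in(("c0",pickle.load(open("c0.pkl","rb"))["top"]),("c4",pickle.load(open("c4.pkl","rb"))["top"])):
    g=cv2.cvtColor(c["img"],cv2.COLOR_RGB2GRAY)[222:245,308:332]
    m=(g<60).astype(np.uint8);k=max(cv2.findContours(m,0,1)[0],key=cv2.contourArea)
    (x,y),r=cv2.minEnclosingCircle(k);print(n,(x+308,y+222),r,cv2.boundingRect(k),onz(c,[[x+308,y+222]],.076))
w=optics.capture("wrist");pickle.dump(w,open("w5.pkl","wb"))
a=pickle.load(open("w3.pkl","rb"))["img"][120:200,290:390]
cv2.imwrite("pics/p5.png",np.hstack([w["img"],cv2.resize(a,(288,384),interpolation=cv2.INTER_NEAREST)])[:,:,::-1])
E
```

```text
t 19.3 pos [ 0.3929 -0.3357  0.1967] yaw 0.96 F [ 0.1 -0.   0. ] open 0.05198750646842008 grip 0.0 q [ 0.4   0.5   0.37  1.92 -0.25  0.76  0.93]
shift mm [-1.3  1.6 -3.3] rot deg [-0.02 -0.05  0.06]
c0 (318.2083330154419, 232.0) 6.52263069152832 (4, 5, 13, 12) [[ 0.39490024 -0.33408289  0.076     ]]
c4 (318.5, 231.5) 6.96429443359375 (4, 4, 14, 13) [[ 0.39638278 -0.33501553  0.076     ]]
```

View pics/p5.png

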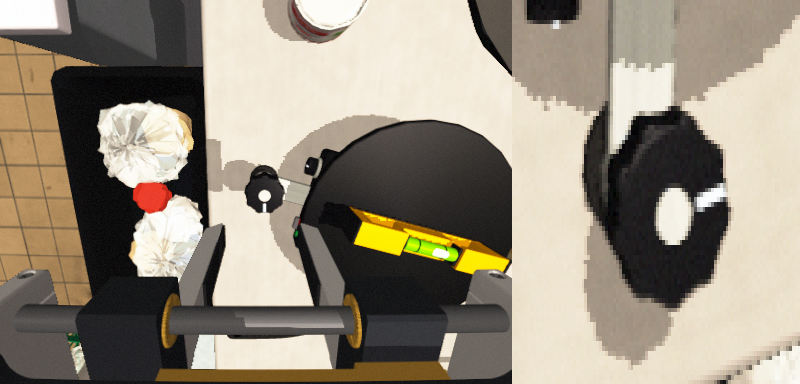

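The knob top's white disc is at (264,196), and the fingers point past it towards (262,~270). I triangulate the disc from the two wrist views.

```bash
python3 - <<'E'
from h import *
import pickle
for n,r in(("w3",(330,150,362,180)),("w5",(254,188,275,206))):
    c=pickle.load(open(n+".pkl","rb"));g=c["img"].min(2)
    x0,y0,x1,y1=r;m=(g[y0:y1,x0:x1]>150).astype(np.uint8);m=cv2.morphologyEx(m,cv2.MORPH_OPEN,np.ones((4,4)))
    k=max(cv2.findContours(m,0,1)[0],key=cv2.contourArea);b=cv2.boundingRect(k);u=(x0+b[0]+(b[2]-1)/2,y0+b[1]+(b[3]-1)/2)
    print(n,b,u,onz(c,[u],.078))
E
```

```text
w3 (11, 10, 12, 12) (346.5, 165.5) [[ 0.39432692 -0.3366819   0.078     ]]
w5 (6, 4, 11, 10) (265.0, 196.5) [[ 0.39662373 -0.33703565  0.078     ]]
```

Emit:
move_arm([
  [[-1.5, 2.5, 10], [0, 0, 0]],
  [[0, 0, 20], [0, 0, 0]],
  [[0, 0, 20], [0, 0, 0]],
  [[0, 0, 20], [0, 0, 0]],
  [[0, 0, 10], [0, 0, 0]],
  [[0, 0, 0], [0, 0, 0]],
  [[0, 0, 0], [0, 0, 0]],
])

```text
time_s: 20.05
eef_pos: [0.3957, -0.3376, 0.1171]
tcp_rot: [2.204, 2.239, -0.0]
contact_force: [-0.4, -0.4, 0.4]
opening: 0.0515
grip_force: 0.0
```

```bash
python3 - <<'E'
from h import *
togo((.3955,-.337,.077),0.9)
E
```

```text
t 20.05 pos [ 0.3957 -0.3376  0.1171] yaw 0.9 F [-0.4 -0.4  0.4] open 0.051540999704503467 grip 0.0 q [ 0.45  0.62  0.3   1.99 -0.32  0.58  0.99]
shift mm [ 0.6 -0.2 40.1] rot deg [-0.01  0.01  0.  ]
```

Emit:
move_arm([
  [[0, 0, 10], [0, 0, 0]],
  [[0, 0, 10], [0, 0, 0]],
  [[0, 0, 10], [0, 0, 0]],
  [[0, 0, 8], [0, 0, 0]],
  [[0, 0, 2], [0, 0, 0]],
  [[0, 0, 0], [0, 0, 0]],
])

```text
time_s: 20.65
eef_pos: [0.3953, -0.3373, 0.0766]
tcp_rot: [-2.203, -2.239, 0.0]
contact_force: [0.4, -0.5, 1.1]
opening: 0.0517
grip_force: 0.0
```

Emit:
move_arm([
  [[0, 0, 0], [0, 0, 0]],
  [[0, 0, 0], [0, 0, 0]],
  [[0, 0, 0], [0, 0, 0]],
  [[0, 0, 0], [0, 0, 0]],
  [[0, 0, 0], [0, 0, 0]],
], jaw=1)

```text
time_s: 21.15
eef_pos: [0.3959, -0.3376, 0.0773]
tcp_rot: [2.203, 2.239, 0.0]
contact_force: [1.8, -0.6, 1.1]
opening: 0.0408
grip_force: 30.0
```

Emit:
move_arm([
  [[0, 0, 0], [0, 0, 3]],
  [[0, 0, 0], [0, 0, 5]],
  [[0, 0, 0], [0, 0, 6]],
  [[0, 0, 0], [0, 0, 6]],
  [[0, 0, 0], [0, 0, 6]],
  [[0, 0, 0], [0, 0, 6]],
  [[0, 0, 0], [0, 0, 6]],
  [[0, 0, 0], [0, 0, 6]],
  [[0, 0, 0], [0, 0, 6]],
  [[0, 0, 0], [0, 0, 0]],
])

```text
time_s: 22.15
eef_pos: [0.3949, -0.3371, 0.0773]
tcp_rot: [-2.943, -1.096, 0.001]
contact_force: [-2.3, 1.5, 4.7]
opening: 0.0407
grip_force: 30.0
```

Emit:
move_arm([
  [[0, 0, 0], [0, 0, 6]],
  [[0, 0, 0], [0, 0, 6]],
  [[0, 0, 0], [0, 0, 6]],
  [[0, 0, 0], [0, 0, 6]],
  [[0, 0, 0], [0, 0, 6]],
  [[0, 0, 0], [0, 0, 6]],
  [[0, 0, 0], [0, 0, 6]],
  [[0, 0, 0], [0, 0, 6]],
  [[0, 0, 0], [0, 0, 2]],
  [[0, 0, 0], [0, 0, 0]],
  [[0, 0, 0], [0, 0, 0]],
  [[0, 0, 0], [0, 0, 0]],
  [[0, 0, 0], [0, 0, 0]],
  [[0, 0, 0], [0, 0, 0]],
  [[0, 0, 0], [0, 0, 0]],
  [[0, 0, 0], [0, 0, 0]],
])

```text
time_s: 23.75
eef_pos: [0.3945, -0.336, 0.0773]
tcp_rot: [-3.129, 0.247, 0.002]
contact_force: [-1.8, 2.4, 7.3]
opening: 0.0405
grip_force: 30.0
```

```bash
python3 - <<'E'
from h import *
import pickle
togo((.3955,-.337,.077),-104)
c=optics.capture("wrist");pickle.dump(c,open("w6.pkl","wb"))
r=bubble(c);print(r)
x,y,w,h=r[0];a=c["img"][max(0,y-20):y+h+20,max(0,x-30):x+w+30]
f=min(400/a.shape[1],384/a.shape[0]);a=cv2.resize(a,None,fx=f,fy=f,interpolation=cv2.INTER_NEAREST)
a=np.pad(a,((0,384-a.shape[0]),(0,0),(0,0)))
b=cv2.resize(c["img"],(400,300));b=np.pad(b,((0,84),(0,0),(0,0)))
cv2.imwrite("pics/p6.png",np.hstack([b,a])[:,:,::-1])
E
```

```text
t 23.75 pos [ 0.3945 -0.336   0.0773] yaw -99.01 F [-1.8  2.4  7.3] open 0.0405016936785933 grip 30.00969260931015 q [ 0.2   0.8   0.73  2.02 -0.88  0.67 -0.22]
shift mm [1.1 0.8 0.3] rot deg [-0.15  0.1   4.99]
((np.int32(0), np.int32(140), np.int32(40), np.int32(30)), array([ 0.47616221, -0.23500433,  0.112     ]), array([  7.09090909, 153.        ]), (array([  0, 148]), array([ 33, 169])), array([144, 157, 193, 186, 145, 101,  99, 117, 115,  75,  68,  85, 109,
       124, 112,  95,  97, 109, 115, 123, 141, 159, 168, 167, 167, 166,
       167, 163, 165, 165]))
```

View pics/p6.png

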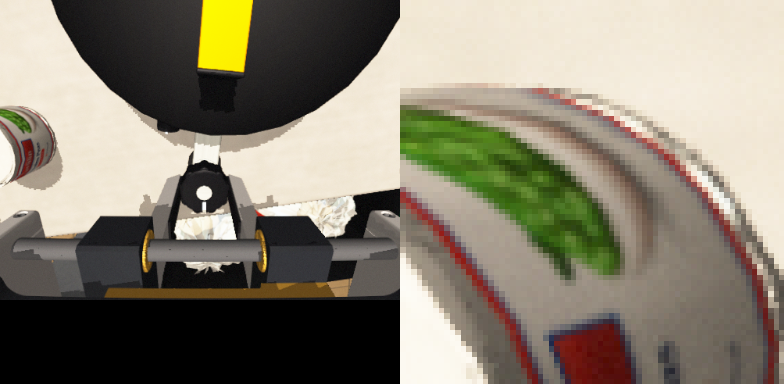

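The vial is out of view from here; the knob turned with the tool (its mark keeps the same place relative to the fingers). I let go, rise and move back over the level to read the bubble.

Emit:
move_arm([
  [[0, 0, 0], [0, 0, 0]],
  [[0, 0, 0], [0, 0, 0]],
  [[0, 0, 0], [0, 0, 0]],
  [[0, 0, -10], [0, 0, 0]],
  [[0, 0, -20], [0, 0, 0]],
  [[0, 0, -30], [0, 0, 0]],
  [[0, 0, -30], [0, 0, 0]],
  [[0, 0, -30], [0, 0, 0]],
  [[20, 0, 0], [0, 0, 0]],
  [[30, 0, 0], [0, 0, 0]],
  [[30, 0, 0], [0, 0, 0]],
  [[20, 0, 0], [0, 0, 0]],
  [[0, 0, 0], [0, 0, 0]],
  [[0, 0, 0], [0, 0, 0]],
], jaw=-0.1)

```text
time_s: 25.2
eef_pos: [0.4935, -0.3532, 0.1972]
tcp_rot: [3.131, -0.248, -0.002]
contact_force: [0.3, -0.1, -0.2]
opening: 0.052
grip_force: 0.0
```

```bash
python3 - <<'E'
from h import *
import pickle
togo((.5605,-.378,.2),-104)
c=optics.capture("wrist");pickle.dump(c,open("w7.pkl","wb"))
c4=pickle.load(open("c4.pkl","rb"))["wrist"]
L=[]
for q in(c4,c):
    r=bubble(q);print(r[0],r[2],r[3]);x,y,w,h=r[0]
    a=q["img"][max(0,y-12):y+h+12,x-15:x+w+15];L.append(cv2.resize(a,(300,560),interpolation=cv2.INTER_NEAREST))
cv2.imwrite("pics/p7.png",np.hstack(L)[:,:,::-1])
E
```

```text
t 25.2 pos [ 0.4935 -0.3532  0.1972] yaw -99.07 F [ 0.3 -0.1 -0.2] open 0.05199200576288268 grip 0.0 q [ 0.06  0.76  0.91  1.69 -0.68  1.04 -0.53]
shift mm [70.1 13.9 -2.8] rot deg [0.03 0.06 4.93]
(np.int32(254), np.int32(178), np.int32(15), np.int32(57)) [260.45454545 199.86363636] (array([256, 189]), array([264, 206]))
(np.int32(267), np.int32(95), np.int32(22), np.int32(67)) [277.76923077 127.76923077] (array([275, 119]), array([281, 138]))
```

View pics/p7.png

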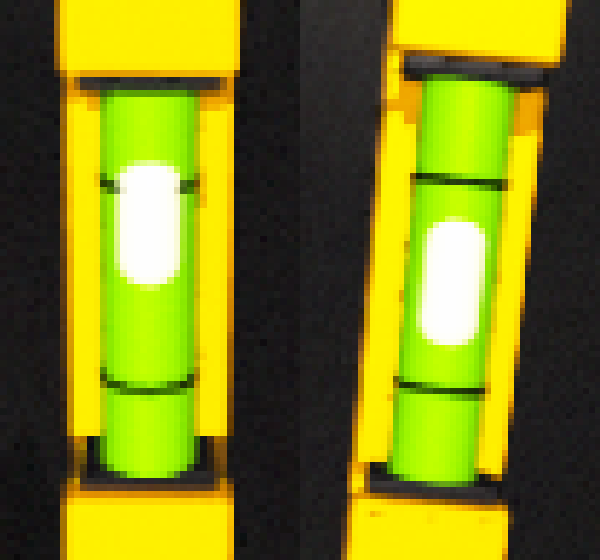

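Left is before (bubble beyond the upper ring), right is now: rings at rows 181 and 387, bubble centre at 281, so it is central. Next I close the fingers and go over the level's front bar to press.

Emit:
move_arm([
  [[0, 0, 0], [0, 0, 4.9]],
  [[9, 4, 0], [0, 0, 0]],
  [[9, 4, 0], [0, 0, 0]],
  [[0, 0, 10], [0, 0, 0]],
  [[0, 0, 15], [0, 0, 0]],
  [[0, 0, 12], [0, 0, 0]],
  [[0, 0, 6], [0, 0, 0]],
  [[0, 0, 0], [0, 0, 0]],
  [[0, 0, 0], [0, 0, 0]],
  [[0, 0, 0], [0, 0, 0]],
], jaw=1)

```text
time_s: 26.25
eef_pos: [0.51, -0.3656, 0.1545]
tcp_rot: [3.118, -0.382, 0.001]
contact_force: [-0.2, -0.5, -0.7]
opening: 0.0002
grip_force: 0.0
```

```bash
python3 - <<'E'
from h import *
togo((.5095,-.366,.140),-104)
E
```

```text
t 26.25 pos [ 0.51   -0.3656  0.1545] yaw -103.96 F [-0.2 -0.5 -0.7] open 0.00021358516121404612 grip 0.0 q [ 0.09  0.84  0.88  1.67 -0.75  1.   -0.57]
shift mm [-0.4  0.6 14.5] rot deg [ 0.03 -0.04  0.04]
```

Emit:
move_arm([
  [[0, 0.5, 4], [0, 0, 0]],
  [[0, 0, 4], [0, 0, 0]],
  [[0, 0, 2], [0, 0, 0]],
  [[0, 0, 1], [0, 0, 0]],
  [[0, 0, 1], [0, 0, 0]],
  [[0, 0, 0], [0, 0, 0]],
  [[0, 0, 0], [0, 0, 0]],
])

```text
time_s: 26.95
eef_pos: [0.5098, -0.3657, 0.1421]
tcp_rot: [3.118, -0.382, 0.0]
contact_force: [-1.4, 0.8, 0.1]
opening: 0.0002
grip_force: 0.0
```

Emit:
move_arm([
  [[0, 0, 0.5], [0, 0, 0]],
  [[0, 0, 0.5], [0, 0, 0]],
  [[0, 0, 0.4], [0, 0, 0]],
  [[0, 0, 0], [0, 0, 0]],
  [[0, 0, 0], [0, 0, 0]],
])

```text
time_s: 27.45
eef_pos: [0.5097, -0.3657, 0.1406]
tcp_rot: [-3.118, 0.382, 0.0]
contact_force: [0.4, 0.0, 0.0]
opening: 0.0006
grip_force: 0.0
```

Emit:
move_arm([
  [[0, 0, 0.4], [0, 0, 0]],
  [[0, 0, 0.4], [0, 0, 0]],
  [[0, 0, 0], [0, 0, 0]],
  [[0, 0, 0], [0, 0, 0]],
])

```text
time_s: 27.85
eef_pos: [0.5098, -0.3658, 0.1401]
tcp_rot: [3.118, -0.382, 0.0]
contact_force: [-1.1, -0.6, 2.5]
opening: 0.0002
grip_force: 1.6
```

Emit:
move_arm([
  [[0, 0, 0.4], [0, 0, 0]],
  [[0, 0, 0], [0, 0, 0]],
  [[0, 0, 0], [0, 0, 0]],
])

```text
time_s: 28.15
eef_pos: [0.5098, -0.3658, 0.1401]
tcp_rot: [-3.118, 0.382, -0.001]
contact_force: [-1.9, 1.9, 6.0]
opening: 0.0006
grip_force: 3.0
```

Emit:
move_arm([
  [[0, 0, 0.5], [0, 0, 0]],
  [[0, 0, 0], [0, 0, 0]],
  [[0, 0, 0], [0, 0, 0]],
  [[0, 0, 0], [0, 0, 0]],
  [[0, 0, 0], [0, 0, 0]],
  [[0, 0, 0], [0, 0, 0]],
])

```text
time_s: 28.75
eef_pos: [0.5098, -0.3658, 0.1401]
tcp_rot: [-3.118, 0.382, -0.001]
contact_force: [-1.6, 1.6, 9.2]
opening: 0.0005
grip_force: 4.5
```

```bash
python3 - <<'E'
from h import *
F=[]
for i in range(6):
    c=optics.capture("wrist");F.append(np.round(env.state()["contact_force"],1))
print(np.array(F))
w=c["img"];t=optics.capture("scene")["img"]
cv2.imwrite("pics/p8.png",np.hstack([w,cv2.resize(t[190:290,230:305],(288,384))])[:,:,::-1])
E
```

```text
[[-1.1  1.5  8.7]
 [-1.1  1.7  9.2]
 [-1.7  1.8  8.3]
 [-2.2  2.2  9.1]
 [-0.4  1.5  9.9]
 [-0.9  1.7  8.7]]
```

View pics/p8.png

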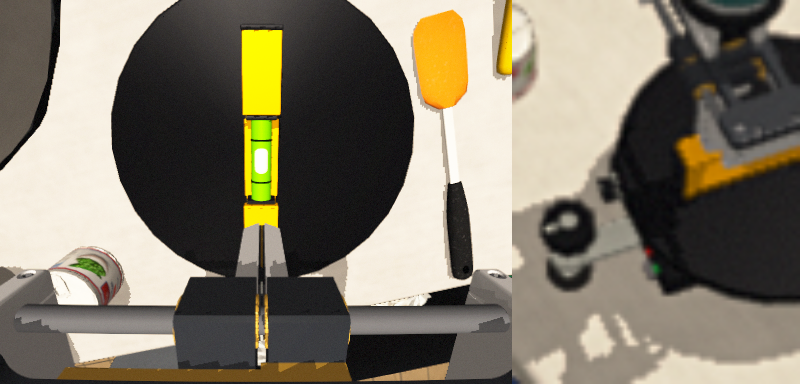

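The fingertips press the front bar, and the bubble (rows 149–173) sits midway between the rings (141, 182). The force averages about 9 N, so I add a touch more and then hand in.

Emit:
move_arm([
  [[0, 0, 0.15], [0, 0, 0]],
  [[0, 0, 0], [0, 0, 0]],
  [[0, 0, 0], [0, 0, 0]],
  [[0, 0, 0], [0, 0, 0]],
  [[0, 0, 0], [0, 0, 0]],
  [[0, 0, 0], [0, 0, 0]],
  [[0, 0, 0], [0, 0, 0]],
  [[0, 0, 0], [0, 0, 0]],
])

```text
time_s: 29.9
eef_pos: [0.5097, -0.3658, 0.14]
tcp_rot: [-3.118, 0.382, -0.001]
contact_force: [-2.5, 2.0, 9.7]
opening: 0.0001
grip_force: 4.9
```

```bash
python3 - <<'E'
from h import *
F=[]
for i in range(5):
    c=optics.capture("wrist");F.append(env.state()["contact_force"][2])
f=np.mean(F);print(f)
if 8.5<f<12.5: print(env.hand_in())
E
```

```text
9.545724416725145
the job is handed in; nothing more can be done
None
```

The job is handed in at about 30 s: the level lies on the plate in line with the front foot, the bubble was midway between the lines when last checked, and the fingertips are still pressing at about 9.5 N.

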